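# Close the feed pot's keyed lid and prime the spray gun

## Task

Put the lid on the finish pot: set it down gently on the rim, turn it until its key drops into the notch in the ring, and leave it seated flush all round. Then prime the spray gun: pull its trigger all the way back towards the grip, hold it there for a moment and let it go. Leave everything else on the bench where it stands.

Things in the scene. Friction and masses are not known exactly. Their poses are not given: they have to be found in the camera images.
- lid_centre (a point): Loose aluminium lid, 60 mm tall, 0.3 to 0.6 kg, lying right way up on the bench. This point: on its axis, 30 mm above its underside; z up, x towards its key. From below: spigot 104 mm across, 14 tall; flange 134 across, 14 to 21 mm above the underside; bridge handle. Seated, the flange rests on the rim and this point is 16 mm above pot_mouth; while the key rides on the rim it is up to 9 mm higher, or tilted.
- lid_handle (a point): Centre of the lid's bridge handle, on the lid's axis, 49 mm above its underside: a black bar 18 mm thick along the lid's x, 96 mm long along y, 22 mm tall (38 to 60 mm above the underside), on two posts at y = +-36 mm. Free space below it to the flange's top at 21 mm.
- lid_key (a point): The lid's key: a lug 13 mm wide under the flange's edge, on the lid's +x side, 57 to 69 mm from the lid's axis, reaching 9 mm below the flange. A tab 13 mm wide on the flange, out to 76 mm from the axis, marks it from above. This point is 63 mm from the axis, half-way up the lug (9.5 mm above the lid's underside).
- pot_mouth (a point): Centre of the mouth of the fixed steel finish pot (134 mm across), in the plane of its flat rim, 100 mm above the bench; z up. The lid's spigot enters the bore with 3 mm play all round, 5 mm before the key meets the rim.
- pot_ring (a point): Same axes and axis line as pot_mouth, 15 mm lower: foot of the pot's aluminium top ring (bore 110, outside 134, 15 mm tall). One notch, 20 to 22 mm wide, is cut right through the ring's wall, 15 mm deep. The ring is clamped at any bearing: the notch lies within 0.6 rad either way of this +x axis; its bearing is not measured: see or feel it. The key enters within about 0.05 rad of it.
- grip_mid (a point): In the middle of the spray gun's fixed grip, 165 mm above the bench. The gun is clamped upside down in a bench cradle: grip up, nozzle along this frame's +x, z up. Grip 22 mm thick along x (11 mm either side of this point), 28 mm wide along y, 80 to 195 mm above the bench; a 16 mm brass fitting on it reaches 207 mm.
- trigger_pad (a point): Front face of the trigger, 165 mm above the bench at rest. An upright steel strip 8 mm thick, 22 mm wide, its top 180 mm above the bench, in front (+x) of the grip; at rest its front face is 39 mm from grip_mid and its back face 20 mm clear of the grip.
- trigger (a joint): Trigger angle, rad: 0 at rest, 0.2 pulled fully (this height of it then has moved about 16 mm towards the grip). Hinged at the bottom, 85 mm above the bench, 35 mm in front of the grip's centre line; sprung, about 10 N at trigger_pad pulls it fully, and it returns by itself.
- sprayer: Bystander, leave alone: clear hand-sprayer bottle with white head, 70 across, 180 tall (mm); origin at the centre of its underside.
- block_a: Bystander, leave alone: pale wood block 100 x 48 x 32 (mm); origin at the centre of its underside.
- block_b: Bystander, leave alone: pale wood block 60 x 100 x 32 (mm); origin at the centre of its underside.
- tin: Bystander, leave alone: round steel tin 70 across, 55 tall (mm); origin at the centre of its underside.
- mixing_cup: Bystander, leave alone: open grey cup 76 across, 85 tall (mm); origin at the centre of its underside.
- sanding_block: Bystander, leave alone: cork sanding block 60 x 90 x 35 (mm); origin at the centre of its underside.
Mind the look-alikes: they are no part of the job. Leave any purple look-alike of the part that bears lid_centre alone. What is shaped like the part that bears pot_mouth but orange is not meant.

How it is judged:
On the way, in this order (a step that is already met when the one before it is completed fails the run):
1. the lid is seated flush on the pot, its key in the notch (z of lid_centre in the frame of pot_mouth between 0.012 and 0.0185 m and horizontal distance between lid_centre and pot_mouth below 0.005 m and angle between lid_centre's own z axis and vertical below 0.03 rad), for 0.3 s.
2. with the lid seated, the trigger is pulled fully and held a moment (all of step 1 and value of joint trigger above 0.17 rad), for 0.3 s.
At the end, for the whole second after the job is handed in: The lid rests flush on the pot: key in the notch, its centre point 12 to 18.5 mm above pot_mouth, within 5 mm of the pot's axis, tilted less than 0.03 rad, at rest; the trigger is back at rest (below 0.03 rad) (all of step 1 and linear speed of lid below 0.02 m/s and value of joint trigger below 0.03 rad); the robot touches nothing.
It fails at once if the lid is dropped onto the pot (it comes down on the rim faster than 0.6 m/s) (horizontal distance between lid_centre and pot_mouth below 0.04 m and z of lid_centre in the frame of pot_mouth below 0.03 m and linear speed of lid above 0.6 m/s).
It fails at once if a bystander is moved more than 30 mm (distance of any of sprayer, block_a, block_b, tin, mixing_cup, sanding_block from where it was at the start of the episode above 0.03 m).
It also fails if it takes over 64 s, if anything falls off the work surface, if the arm or the gripper's body presses on something with over 40 N, if the wrist force passes 120 N, or if a joint passes its speed limit or range.

## Robot

A 7-joint arm with a two-finger parallel gripper is mounted at the origin on the work surface. World frame = base frame: x ahead of the robot, y to its left, z up, the work surface at z = 0. Lengths are in m, angles in rad, forces in N, time in s.
With the tool pointing down it reaches from about 0.425 to 0.925 m from the base axis. Payload 6.8 kg.
Tool frame: the origin (TCP) lies midway between the tips of the shut fingers; the grasp point (between the pads) lies 19 mm behind it; z points along the fingers, y is the line along which they close (so a half turn about z gives the same grasp; the last joint's range is limited). The gripper opens to 85 mm and grips with 20 to 120 N. Pads are 22 mm wide; open, the fingers measure 114 mm over their backs; the gripper's body (76 mm by 85 mm) begins 54 mm behind the grasp point. The pads swing forward as they close: fully open they stand 13 mm farther back than shut.
Start: joints at [1.038, 0.477, 0.022, 1.555, -0.011, 1.109, -0.083], TCP at [0.278, -0.615, 0.231] pointing down, gripper open.
Joint ranges: [-2.96, 2.96], [-0.34, 2.1], [-1.41, 1.46], [0.24, 2.44], [-1.37, 4.51], [0.17, 1.92], [-2.96, 2.96]. Speed limits (rad/s): [2.39, 2.39, 3.14, 3.14, 3.14, 3.14, 3.14].

## Interface

Orientations are given as a rotation vector (axis times angle).
In Python, from bench import r gives the robot as it stands. The module is installed in compiled form; this text tells all that it offers.
- The arm moves only by the tool apply_moves, never from a script. Its argument "rows" is a list of rows, each a list of 6 numbers: the shift along the tool's x, y, z scaled (see below), then the turn, a rotation vector about the tool's x, y, z scaled (see below). A call has 1 to 5 rows; each row is the pose to reach, as a shift and turn from the pose commanded when the call began, along the tool's axes at that moment; what a row does not reach only later rows make up. The controller multiplies each number of a shift by 0.25 m and each number of a turn by 90 degrees. A row lasts 1/8 s, in which the tool goes at most 62.5 mm and 10.7 degrees, less where a joint would pass 70% of its speed; a pose out of reach is approached as far as the arm can. A call with a number of a shift or a turn outside -1 to 1 is refused whole. A call with a gripper value outside its range is refused whole. "claw" is the opening, from 0 (shut) to 1 (fully open), set as the call begins (left out, the last holds). The fingers move at their own pace and stop on an object; "newtons" is the grip in N (left out, the last holds). Time passes only in rows, so rows that repeat a pose let the fingers close. It gives the time, the measured TCP pose, the force, the opening and the grip force at its end, in the units of the state.
- r.get_obs(): the state, without advancing time (a new reading comes with each control period).
- r.grab_frame(name): name is "side" or "top" or "wrist"; returns a dict with "pixels" (384x512x3 uint8, red, green, blue), "intrinsics" (3x3 intrinsics, pixels), "eye" and "attitude" of the camera in the world. Camera axes: x right, y up, looking along -z (the intrinsics and any distortion apply to the point x, -y, -z); pixel columns grow to the right and rows downward; lengths in m; the calibration is good to about 2 mm. A picture is of the moment at which its call begins. There is no depth.
- r.hand_in(): hands the job in; it is judged then, once.
Trained networks look in a picture, given as the dict that the camera call returned (one of the last four; its "shot" number tells which), for a name from the list of things; names that differ only in an ending like _2 or _b are one class to them, and where a whole thing is asked for, a point or a joint stands for the part that bears it (a point fixed in the world has none). Each returns a list of dicts, best first, with "conf" (0 to 1); they miss things now and then, are a little off and sometimes report something else, mostly with a low value. They report only what shows in the picture. A call takes as long as a camera call. They do not tell look-alikes from the thing itself.
- r.search_frame(picture, thing): "rect" ([left, top, width, height] in pixels, round what is visible of it).
- r.outline_of(picture, thing): "pixels" (384x512 bool, what is visible of it) and "rect" ([left, top, width, height] in pixels, round what is visible of it).
- r.landmark_of(picture, thing): "point" ([column, row] in pixels: a listed point, or the origin of a listed thing).
The state is a dict: "clock": time; "joints": joint angles; "qvel": joint speeds; "tau": joint torques, N m; "tcp_pos": TCP position; "orientation": TCP orientation; "contact_force": force on the tool from outside, world axes, zero at the start; "moment": the same for the moment, N m; "grip_width": finger opening in m; "gripper_force": force on a finger pad.
Only numpy, scipy, OpenCV 4.12 (cv2) and the standard library are available. Lean on these libraries where they do the work, as an engineer would, in place of code of your own. Each camera call takes 0.05 s, during which the arm holds its last target. There are 200 camera calls.

## Working session

There is one attempt and no reset: what is moved stays moved. The work goes in short steps, Python scripts to look and compute and a tool call to move; the robot and the scene stay as the last step left them, time stands still between calls to the robot, and variables do not carry over. Pictures are saved under pics/ and viewed, at most 10 in all, crops included, and the job is handed in when it is done.

Besides the shell and the picture viewer there is one more tool, called after "Emit:" as name([rows], argument=value, ...), one row to a line, values as JSON. apply_moves: Moves the arm, as the interface text tells. Its arguments: {"type":"object","properties":{"rows":{"type":"array","items":{"type":"array","items":{"type":"number"}}},"claw":{"type":"number"},"newtons":{"type":"number"}},"required":["rows"]}

```bash
mkdir -p pics
cat > h.py <<'E'
import numpy as np, cv2
from bench import r
from scipy.spatial.transform import Rotation as R
def ray(f,px):
    K=np.array(f['intrinsics']);A=np.array(f['attitude'])
    A=R.from_rotvec(A).as_matrix() if A.shape==(3,) else A
    d=np.linalg.inv(K)@[px[0],px[1],1]
    return np.array(f['eye']),A@(d*[1,-1,-1])
def at(f,px,z):
    e,d=ray(f,px);return e+d*(z-e[2])/d[2]
def proj(f,p):
    A=np.array(f['attitude']);A=R.from_rotvec(A).as_matrix() if A.shape==(3,) else A
    c=A.T@(np.array(p)-f['eye']);q=np.array(f['intrinsics'])@[c[0],-c[1],-c[2]];return q[:2]/q[2]
def save(f,n,crop=None,s=1):
    im=cv2.cvtColor(f['pixels'],cv2.COLOR_RGB2BGR)
    if crop: x,y,w,h=crop;im=im[y:y+h,x:x+w]
    cv2.imwrite('pics/'+n,cv2.resize(im,None,fx=s,fy=s,interpolation=cv2.INTER_CUBIC))
E
python3 - <<'E'
from h import *
print(r.get_obs())
Z=dict(lid_centre=.03,lid_handle=.049,lid_key=.0095,pot_mouth=.1,pot_ring=.085,grip_mid=.165,trigger_pad=.165,sprayer=0,block_a=0,block_b=0,tin=0,mixing_cup=0,sanding_block=0)
fs={}
for n in('top','side'):
    f=r.grab_frame(n);fs[n]=f
    print(n,f['eye'],f['attitude'],f['intrinsics'],[k for k in f])
    for t,z in Z.items():
        for d in r.landmark_of(f,t)[:3]: print(t,np.round(d['point'],1),round(d['conf'],2),at(f,d['point'],z).round(3))
a=np.hstack([fs['top']['pixels'],fs['side']['pixels']])
for n in fs: save(fs[n],n+'0.png',None,1.5)
E
```

```text
{'clock': 0.0, 'joints': array([ 1.03788029,  0.47781653,  0.02235052,  1.55644533, -0.01148004,
        1.10933035, -0.08310364]), 'qvel': array([ 6.54902631e-05,  6.44563704e-04,  8.77673728e-05,  1.04252300e-03,
       -6.59983289e-04, -2.16273459e-03,  1.00143675e-03]), 'tau': array([ 1.41123228e-04, -5.96450651e+01,  1.60858568e+00, -2.81200683e+01,
        1.26435194e-02,  9.34071344e-03, -5.00873932e-05]), 'tcp_pos': array([ 0.27793058, -0.61446757,  0.23031752]), 'orientation': array([-3.06923524e+00, -6.61942677e-01,  8.66662427e-04]), 'contact_force': array([-0.69477988, -0.02518943,  0.01744772]), 'moment': array([ 0.00507268,  0.01975716, -0.01579385]), 'gripper_force': 0.0, 'grip_width': 0.08497953549364001}
top [ 0.37731563 -0.04537028  1.31188267] [ 0.09140436 -0.11139658 -1.58942319] [[377.79938129   0.         257.75198577]
 [  0.         377.79938129 191.08198719]
 [  0.           0.           1.        ]] ['pixels', 'intrinsics', 'eye', 'attitude', 'shot']
lid_centre [152.4 249.6] 0.61 [0.353 0.293 0.03 ]
lid_centre [145.3 197.8] 0.59 [0.528 0.32  0.03 ]
lid_handle
[... 1539 characters left out ...]
t_ring [132.5 269. ] 0.63 [0.725 0.354 0.085]
pot_ring [179.3 248.8] 0.63 [0.64  0.238 0.085]
grip_mid [286.9 154.5] 0.81 [ 0.458 -0.245  0.165]
trigger_pad [279.2 148.2] 0.55 [ 0.496 -0.28   0.165]
sprayer [179.2 247.1] 0.91 [0.697 0.146 0.   ]
sprayer [279.  148.3] 0.75 [ 0.581 -0.561  0.   ]
block_a [282.  158.6] 0.7 [ 0.544 -0.482 -0.   ]
block_b [282.  158.6] 0.7 [ 0.544 -0.482 -0.   ]
tin [191.8 222.5] 0.62 [0.714 0.019 0.   ]
tin [259.3 213.2] 0.25 [ 0.512 -0.101  0.   ]
mixing_cup [210.8 196. ] 0.35 [ 0.715 -0.145  0.   ]
sanding_block [326.  199.7] 0.69 [ 0.31  -0.251  0.   ]
sanding_block [184.8 293.3] 0.45 [0.592 0.319 0.   ]
sanding_block [260.6 213.7] 0.33 [ 0.507 -0.1    0.   ]
```

View pics/top0.png

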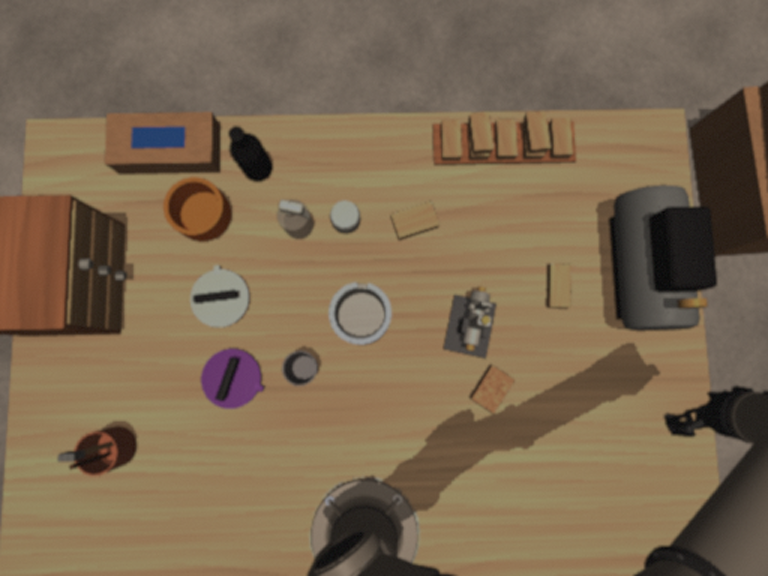

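View pics/side0.png

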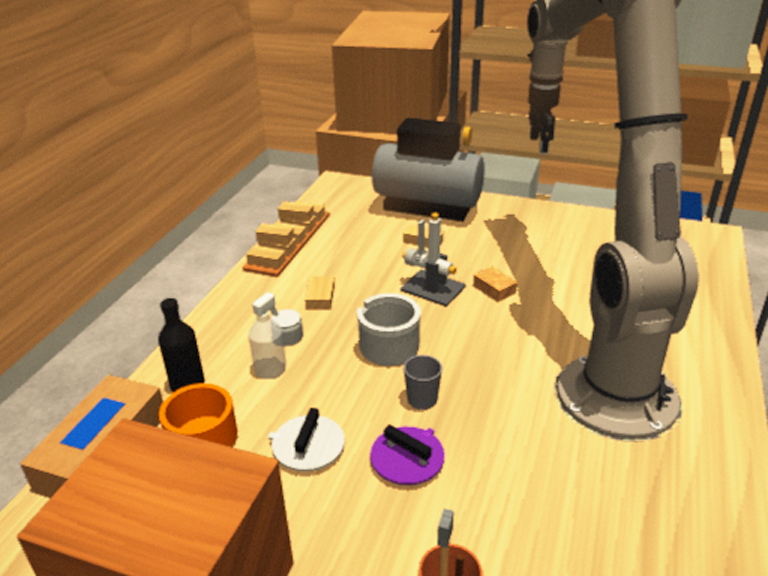

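The white lid is at top px (146,198), with its key tab at about (145,179). The purple look-alike is at (154,252). The grey pot is at (240,209) and the orange pot at (130,139). The description calls for the white/aluminium lid and the grey steel pot. Next I'll check this in one crop and measure it.

Run:
```python
from h import *
f=r.grab_frame('top'); save(f,'crop.png',(125,165,215,85),3.7)
s=r.grab_frame('side')
for g in(f,s):
  for t in('lid_centre','pot_mouth'):
    for o in r.outline_of(g,t)[:3]:
        m=o['pixels'];ys,xs=np.nonzero(m);print(t,o['rect'],round(o['conf'],2),g['pixels'][m].mean(0).round(),xs.mean().round(1),ys.mean().round(1))
# lid tab / handle from top by hand
for n,p,z in(('tab',(145,178.5),.018),('hL',(130,198.3),.06),('hR',(158.7,196),.06),('notch',(241.5,191),.1),('potc',(240.3,209),.1)): print(n,at(f,p,z).round(3))
```

```text
lid_centre [135.3, 231.7, 37.0, 38.5] 0.87 [94. 55. 96.] 153.4 252.8
lid_centre [127.8, 176.5, 35.8, 44.7] 0.81 [135. 135. 123.] 145.6 198.5
pot_mouth [222.7, 189.1, 38.1, 37.4] 0.83 [132. 125. 114.] 239.5 208.7
pot_mouth [107.9, 119.8, 47.0, 40.4] 0.58 [115.  71.  38.] 131.1 139.7
lid_centre [177.3, 271.1, 51.5, 44.9] 0.92 [200. 192. 174.] 204.4 294.6
pot_mouth [239.2, 196.7, 39.6, 48.1] 0.86 [108. 101.  85.] 258.7 223.9
pot_mouth [109.2, 255.4, 46.9, 45.3] 0.85 [190.  85.   0.] 133.4 275.6
tab [0.596 0.325 0.018]
hL [0.524 0.362 0.06 ]
hR [0.529 0.267 0.06 ]
notch [ 0.535 -0.01   0.1  ]
potc [ 0.477 -0.005  0.1  ]
```

View pics/crop.png

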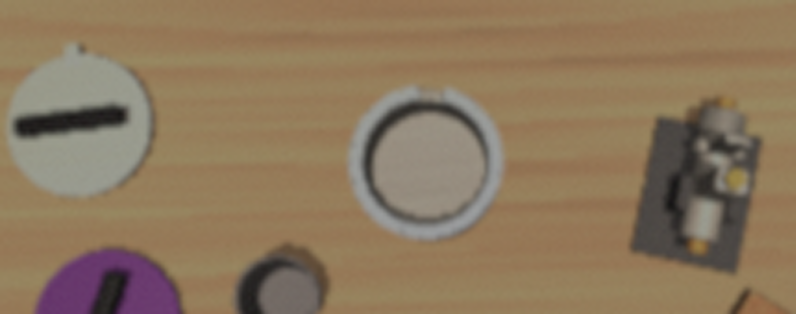

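Choice confirmed: the white lid is centred at px (146.6,198.5) with its tab at (144.7,177.7), and the grey pot at (240,209) with its notch at (241.8,190.7). Now I'll work out the first reach.

```bash
cat >> h.py <<'E'
def pose():
    o=r.get_obs();return np.array(o['tcp_pos']),R.from_rotvec(o['orientation'])
def down(psi): return R.from_matrix(np.array([[np.cos(psi),np.sin(psi),0],[np.sin(psi),-np.cos(psi),0],[0,0,-1]]))
def plan(*wps,start=None):
    p,q=start or pose()
    for t,psi in wps:
        t=np.array(t,float);q2=down(psi)
        print(np.r_[q.inv().apply(t-p)/.25,(q.inv()*q2).as_rotvec()/(np.pi/2)].round(4).tolist());p,q=t,q2
def yaw():
    m=pose()[1].as_matrix();return np.arctan2(m[1,0],m[0,0])
E
python3 - <<'E'
from h import *
f=r.grab_frame('top')
c=at(f,(146.6,198.5),.021);k=at(f,(144.7,177.7),.018);print('lid',c.round(4),k.round(4),np.arctan2(k[1]-c[1],k[0]-c[0]))
p=at(f,(240.1,208.8),.1);n=at(f,(241.8,190.7),.1);print('pot',p.round(4),n.round(4),np.arctan2(n[1]-p[1],n[0]-p[0]))
y0=yaw();print(y0)
plan(((.40,-.45,.33),y0+.35),((.53,-.22,.35),y0+.7),((.55,.03,.33),y0+1.0),((c[0]-.0,c[1]-.05,.28),1.64))
E
```

```text
lid [0.5264 0.3176 0.021 ] [0.5992 0.3262 0.018 ] 0.11669092319983737
pot [ 0.4778 -0.0045  0.1   ] [ 0.5363 -0.0109  0.1   ] -0.10921644864023641
0.42468883346838204
[0.716, -0.4007, -0.3947, 0.0, -0.0, -0.2228]
[1.0151, -0.2937, -0.08, 0.0, 0.0, -0.2228]
[0.9366, -0.3593, 0.08, 0.0, 0.0, -0.191]
[0.9267, -0.2318, 0.2, 0.0, 0.0, -0.1371]
```

Emit:
apply_moves([
  [0.716, -0.4, -0.395, 0, 0, -0.223],
  [0.716, -0.4, -0.395, 0, 0, -0.223],
  [0.716, -0.4, -0.395, 0, 0, -0.223],
  [0.716, -0.4, -0.395, 0, 0, -0.223],
  [0.716, -0.4, -0.395, 0, 0, -0.223],
], claw=1)

```text
clock: 2.38
tcp_pos: [0.4036, -0.4474, 0.3322]
orientation: [2.902, 1.195, 0.005]
contact_force: [0.1, -0.1, 0.3]
grip_width: 0.0852
gripper_force: 0.0
```

Emit:
apply_moves([
  [1, -0.29, -0.08, 0, 0, -0.223],
  [1, -0.29, -0.08, 0, 0, -0.223],
  [1, -0.29, -0.08, 0, 0, -0.223],
  [1, -0.29, -0.08, 0, 0, -0.223],
  [1, -0.29, -0.08, 0, 0, -0.223],
])

```text
clock: 3.0
tcp_pos: [0.5298, -0.2191, 0.3501]
orientation: [-2.651, -1.684, -0.003]
contact_force: [-0.8, 0.9, 0.3]
grip_width: 0.0854
gripper_force: 0.0
```

Emit:
apply_moves([
  [0.94, -0.36, 0.08, 0, 0, -0.19],
  [0.94, -0.36, 0.08, 0, 0, -0.19],
  [0.94, -0.36, 0.08, 0, 0, -0.19],
  [0.94, -0.36, 0.08, 0, 0, -0.19],
  [0.94, -0.36, 0.08, 0, 0, -0.19],
])

```text
clock: 3.62
tcp_pos: [0.5475, 0.0316, 0.3295]
orientation: [-2.37, -2.059, -0.001]
contact_force: [1.3, -0.6, 0.5]
grip_width: 0.0855
gripper_force: 0.0
```

Emit:
apply_moves([
  [0.93, -0.23, 0.2, 0, 0, -0.137],
  [0.93, -0.23, 0.2, 0, 0, -0.137],
  [0.93, -0.23, 0.2, 0, 0, -0.137],
  [0.93, -0.23, 0.2, 0, 0, -0.137],
  [0.93, -0.23, 0.2, 0, 0, -0.137],
])

```text
clock: 4.25
tcp_pos: [0.5239, 0.2685, 0.2786]
orientation: [-2.137, -2.3, 0.002]
contact_force: [-0.1, -0.8, 0.4]
grip_width: 0.0854
gripper_force: 0.0
```

Run:
```python
from h import *
f=r.grab_frame('wrist');save(f,'w1.png',None,1.5);print(f['eye'],pose()[0],yaw())
for t,z in(('lid_centre',.03),('lid_handle',.049),('lid_key',.0095),('lid_key',.018)):
    for d in r.landmark_of(f,t)[:2]: print(t,np.round(d['point'],1),round(d['conf'],2),at(f,d['point'],z).round(4))
```

```text
[0.5187413  0.33472512 0.42210406] [0.52523225 0.26551343 0.27891657] 1.6403882464445951
lid_centre [263.7 121.8] 0.96 [0.5287 0.3224 0.03  ]
lid_centre [125.7 133. ] 0.9 [0.3451 0.2943 0.03  ]
lid_handle [117.1 132.8] 0.95 [0.3425 0.2957 0.049 ]
lid_handle [262.1 121.2] 0.94 [0.5262 0.3235 0.049 ]
lid_key [305.4 119.1] 0.97 [0.5869 0.3296 0.0095]
lid_key [120.  172.9] 0.9 [0.3251 0.2336 0.0095]
lid_key [305.4 119.1] 0.97 [0.5855 0.3297 0.018 ]
lid_key [120.  172.9] 0.9 [0.3291 0.2357 0.018 ]
```

View pics/w1.png

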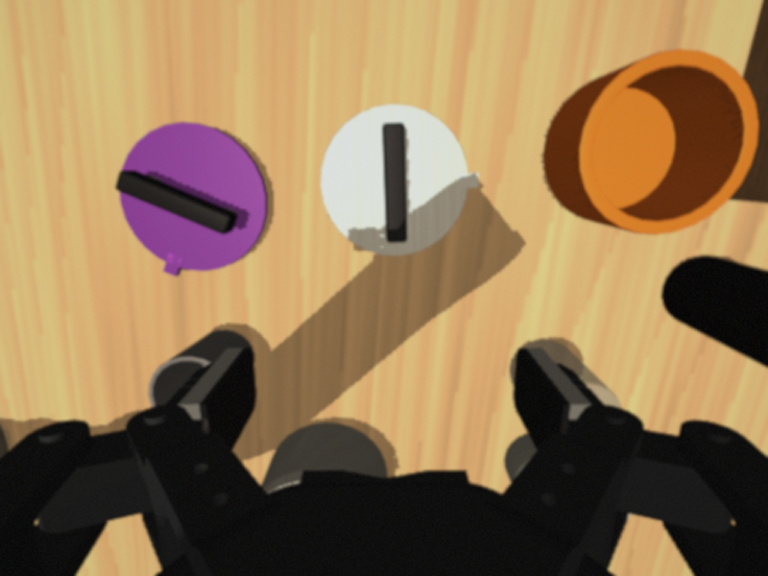

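The wrist view shows the white lid's bar centred at (263,121), with its tab at (315,120) on the right (world +x). The purple lid is well clear at (128,130). The fix agrees with the top view to within 5 mm, so I'll descend.

Run:
```python
from h import *
plan(((.527,.321,.12),1.671),((.527,.321,.032),1.671),((.527,.321,.20),1.671))
```

```text
[0.2322, 0.0164, 0.6398, 0.0003, 0.0009, -0.023]
[0.0, 0.0, 0.352, 0.0, 0.0, 0.0]
[0.0, 0.0, -0.672, 0.0, 0.0, 0.0]
```

Emit:
apply_moves([
  [0.232, 0.016, 0.64, 0, 0, -0.023],
  [0.232, 0.016, 0.64, 0, 0, -0.023],
  [0.232, 0.016, 0.64, 0, 0, -0.023],
  [0.232, 0.016, 0.64, 0, 0, -0.023],
])

```text
clock: 5.0
tcp_pos: [0.5239, 0.322, 0.1171]
orientation: [-2.102, -2.333, 0.009]
contact_force: [-0.8, -0.5, 0.6]
grip_width: 0.0856
gripper_force: 0.0
```

Emit:
apply_moves([
  [0, 0, 0.13, 0, 0, 0],
  [0, 0, 0.23, 0, 0, 0],
  [0, 0, 0.3, 0, 0, 0],
  [0, 0, 0.35, 0, 0, 0],
  [0, 0, 0.35, 0, 0, 0],
])

```text
clock: 5.62
tcp_pos: [0.5254, 0.3235, 0.0326]
orientation: [2.103, 2.334, -0.001]
contact_force: [-0.3, 0.2, 0.9]
grip_width: 0.0855
gripper_force: 0.0
```

Emit:
apply_moves([
  [0, 0, 0, 0, 0, 0],
  [0, 0, 0, 0, 0, 0],
  [0, 0, 0, 0, 0, 0],
  [0, 0, 0, 0, 0, 0],
  [0, 0, 0, 0, 0, 0],
], claw=0, newtons=60)

```text
clock: 6.25
tcp_pos: [0.526, 0.3244, 0.0332]
orientation: [2.102, 2.334, 0.003]
contact_force: [2.2, 0.1, 3.4]
grip_width: 0.017
gripper_force: 60.0
```

Emit:
apply_moves([
  [0, 0, -0.1, 0, 0, 0],
  [0, 0, -0.3, 0, 0, 0],
  [0, 0, -0.55, 0, 0, 0],
  [0, 0, -0.8, 0, 0, 0],
  [0, 0, -0.95, 0, 0, 0],
])

```text
clock: 6.88
tcp_pos: [0.5248, 0.3242, 0.2723]
orientation: [2.102, 2.335, 0.002]
contact_force: [1.3, -0.1, -6.5]
grip_width: 0.0169
gripper_force: 59.7
```

Run:
```python
from h import *
print(r.get_obs()['contact_force'],r.get_obs()['grip_width'],pose()[0],yaw())
plan(((.50,.1,.29),1.671),((.478,-.115,.29),1.671))
```

```text
[ 1.28462291 -0.14967851 -6.49203084] 0.016947764534550512 [0.5248305  0.32424013 0.27230592] 1.6755155311841425
[-0.8816, -0.1925, -0.0715, 0.0006, -0.0004, 0.0029]
[-0.8469, -0.1736, 0.0, 0.0, 0.0, 0.0]
```

Emit:
apply_moves([
  [-0.15, -0.03, -0.02, 0, 0, 0],
  [-0.38, -0.08, -0.05, 0, 0, 0],
  [-0.6, -0.13, -0.07, 0, 0, 0],
  [-0.8, -0.18, -0.07, 0, 0, 0],
  [-0.88, -0.19, -0.07, 0, 0, 0],
])

```text
clock: 7.5
tcp_pos: [0.4991, 0.0958, 0.286]
orientation: [-2.108, -2.329, 0.007]
contact_force: [-0.8, 1.0, -5.2]
grip_width: 0.017
gripper_force: 59.5
```

Emit:
apply_moves([
  [-0.22, -0.04, 0, 0, 0, 0],
  [-0.45, -0.09, 0, 0, 0, 0],
  [-0.65, -0.13, 0, 0, 0, 0],
  [-0.8, -0.17, 0, 0, 0, 0],
  [-0.85, -0.17, 0, 0, 0, 0],
])

```text
clock: 8.12
tcp_pos: [0.4786, -0.1184, 0.2861]
orientation: [-2.106, -2.328, 0.004]
contact_force: [-0.2, 0.1, -5.5]
grip_width: 0.0166
gripper_force: 59.6
```

Run:
```python
from h import *
f=r.grab_frame('wrist');save(f,'w2.png',None,1.5);print(f['eye'],pose()[0],yaw())
for t,z in(('pot_mouth',.1),('pot_ring',.085),('lid_key',.27)):
    for d in r.landmark_of(f,t)[:2]: print(t,np.round(d['point'],1),round(d['conf'],2),at(f,d['point'],z).round(4))
```

```text
[ 0.47191893 -0.05218271  0.42953813] [ 0.4794186  -0.11861926  0.28628931] 1.670902759088661
pot_mouth [272.  63.] 0.65 [ 0.4826 -0.0013  0.1   ]
pot_ring [265.9  64.2] 0.95 [ 0.4765 -0.0009  0.085 ]
lid_key [355.8 225.4] 0.58 [ 0.5367 -0.1115  0.27  ]
```

View pics/w2.png

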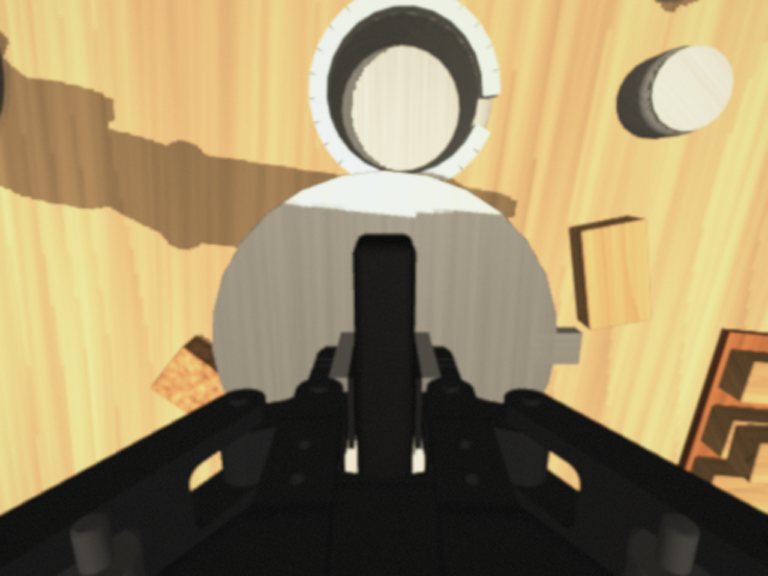

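The pot rim's outer edge spans columns 310–500 (÷1.5), and its notch gap runs from (487,97) to (478,127). The held lid's flange spans columns 213–557, with its tab at (567,346). I'll convert these to world positions.

Run:
```python
from h import *
f=r.grab_frame('wrist');p,q=pose()
def circ(P):
    P=np.array(P)[:,:2];A=np.c_[2*P,np.ones(len(P))];s=np.linalg.lstsq(A,(P**2).sum(1),rcond=None)[0]
    return s[:2],np.sqrt(s[2]+s[0]**2+s[1]**2)
g=cv2.cvtColor(f['pixels'],cv2.COLOR_RGB2GRAY)
# pot outer edge: by hand
P=[at(f,np.array(x)/1.5,.1) for x in[(310,90),(500,85),(347,167),(460,168),(322,40),(490,45)]]
c,rad=circ(P);print('pot',c,rad)
for n in[(487,97),(478,127),(484,111)]:
    a=at(f,np.array(n)/1.5,.1)[:2]-c;print('notch',np.arctan2(a[1],a[0]),np.linalg.norm(a))
z=p[2]-.012
L=[at(f,np.array(x)/1.5,z) for x in[(213,325),(557,325),(385,172),(253,232),(515,228)]]
lc,lr=circ(L);a=at(f,np.array((567,346))/1.5,z)[:2]-lc
print('lid',lc,lr,'key',np.arctan2(a[1],a[0]),np.linalg.norm(a),'rel tcp',q.inv().apply([lc[0]-p[0],lc[1]-p[1],0]))
```

```text
pot [0.4818343  0.00481361] 0.06657688377526658
notch 0.05184030286682649 0.05861002806944079
notch -0.30635606437125884 0.05811738802181342
notch -0.109724642746061 0.058293556736372355
lid [ 0.48050433 -0.11581794] 0.06649632711591562 key 0.12563905988744795 0.07048545064203374 rel tcp [-2.16105808e-03 -4.37508463e-04 -2.10872694e-06]
```

```bash
cat >> h.py <<'E'
def fitc(f,c0,z,radii=(.067,),w=.014):
    g=cv2.GaussianBlur(cv2.cvtColor(f['pixels'],cv2.COLOR_RGB2GRAY).astype(np.float32),(0,0),.8)
    m=np.hypot(cv2.Sobel(g,5,1,0),cv2.Sobel(g,5,0,1))
    m=np.minimum(m,np.percentile(m,97));t=np.linspace(0,2*np.pi,120);best=[]
    for dx in np.arange(-w,w+1e-6,.001):
        for dy in np.arange(-w,w+1e-6,.001):
            q=np.array([proj(f,(c0[0]+dx+k*np.cos(a),c0[1]+dy+k*np.sin(a),z)) for k in radii for a in t[::2]],np.float32)
            best.append((cv2.remap(m,q[:,:1],q[:,1:],1).mean(),c0[0]+dx,c0[1]+dy))
    best.sort(reverse=True);b=np.array(best[:8]);return b[:,1:].mean(0).round(4),b[0,0].round(1)
E
python3 - <<'E'
from h import *
p,q=pose();print(p)
for n in('top','side','wrist'):
    f=r.grab_frame(n)
    print(n,'pot',fitc(f,(.479,-.002),.1,(.067,.055)),'lid',fitc(f,(p[0],p[1]),p[2]-.012))
E
```

```text
[ 0.48070884 -0.11362255  0.28719642]
top pot (array([ 0.4772, -0.0096]), np.float64(88.2)) lid (array([ 0.4885, -0.1096]), np.float64(38.0))
side pot (array([ 0.4791, -0.0051]), np.float64(194.5)) lid (array([ 0.4802, -0.1181]), np.float64(143.2))
wrist pot (array([ 4.791e-01, -1.000e-04]), np.float64(118.8)) lid (array([ 0.481 , -0.1139]), np.float64(78.3))
```

Run:
```python
from h import *
plan(((.479,-.001,.22),1.436),((.479,-.001,.165),1.436))
```

```text
[0.4503, 0.0408, 0.2702, -0.0001, -0.0002, 0.1538]
[0.0, 0.0, 0.22, 0.0, 0.0, 0.0]
```

Emit:
apply_moves([
  [0.15, 0.013, 0.09, 0, 0, 0.05],
  [0.3, 0.027, 0.18, 0, 0, 0.1],
  [0.4, 0.036, 0.24, 0, 0, 0.154],
  [0.45, 0.041, 0.27, 0, 0, 0.154],
  [0.45, 0.041, 0.27, 0, 0, 0.154],
])

```text
clock: 9.15
tcp_pos: [0.4791, -0.0019, 0.22]
orientation: [-2.365, -2.068, 0.001]
contact_force: [-0.1, 0.2, -4.1]
grip_width: 0.0169
gripper_force: 59.4
```

Emit:
apply_moves([
  [0, 0, 0.08, 0, 0, 0],
  [0, 0, 0.15, 0, 0, 0],
  [0, 0, 0.2, 0, 0, 0],
  [0, 0, 0.22, 0, 0, 0],
  [0, 0, 0.22, 0, 0, 0],
])

```text
clock: 9.78
tcp_pos: [0.4794, -0.0029, 0.1652]
orientation: [2.369, 2.063, 0.0]
contact_force: [-0.5, -0.2, -4.5]
grip_width: 0.0169
gripper_force: 59.4
```

Run:
```python
from h import *
p,q=pose();print(p,yaw(),q.as_matrix()[:,2],r.get_obs()['contact_force'])
for n in('side','top'):
    f=r.grab_frame(n);print(n,fitc(f,(p[0],p[1]),p[2]-.012),'pot',fitc(f,(.479,-.004),.1))
    if n=='side': save(f,'s3.png',(205,120,110,110),5)
```

```text
[ 0.47941936 -0.00287189  0.16520428] 1.4330225859844223 [ 1.44278553e-04 -5.93065732e-05 -9.99999988e-01] [-0.52681695 -0.23079943 -4.46549352]
side (array([ 0.4789, -0.0069]), np.float64(186.7)) pot (array([ 4.789e-01, -1.000e-04]), np.float64(162.9))
top (array([ 0.4694, -0.0029]), np.float64(39.7)) pot (array([ 0.4785, -0.005 ]), np.float64(38.6))
```

View pics/s3.png

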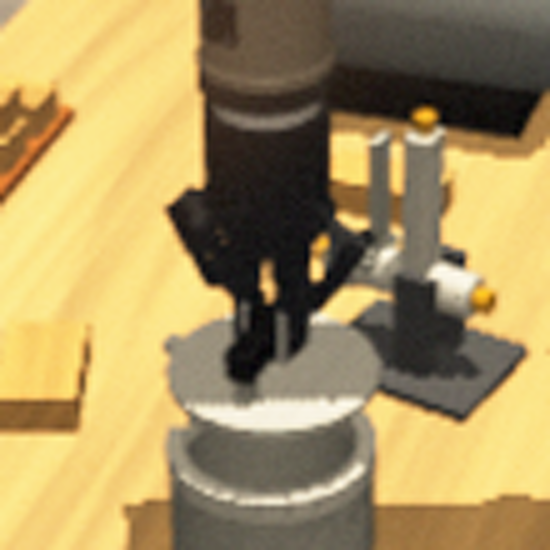

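The side crop shows the lid (cols 168–383) hovering nearly concentric above the pot (170–376), with its tab at (170,345) over the notch side. I'll shift y by +2.5 mm and lower slowly.

Emit:
apply_moves([
  [0.01, 0, 0.05, 0, 0, 0],
  [0.01, 0, 0.08, 0, 0, 0],
  [0.01, 0, 0.1, 0, 0, 0],
  [0.01, 0, 0.11, 0, 0, 0],
  [0.01, 0, 0.11, 0, 0, 0],
])

```text
clock: 10.5
tcp_pos: [0.4795, -0.0001, 0.1374]
orientation: [-2.369, -2.063, 0.0]
contact_force: [0.7, -0.1, -4.1]
grip_width: 0.0172
gripper_force: 59.5
```

Emit:
apply_moves([
  [0, 0, 0.008, 0, 0, 0],
  [0, 0, 0.016, 0, 0, 0],
  [0, 0, 0.024, 0, 0, 0],
  [0, 0, 0.028, 0, 0, 0],
  [0, 0, 0.028, 0, 0, 0],
])

```text
clock: 11.12
tcp_pos: [0.4795, -0.0001, 0.1305]
orientation: [-2.369, -2.063, 0.0]
contact_force: [-0.1, -0.7, -4.8]
grip_width: 0.0171
gripper_force: 59.5
```

Emit:
apply_moves([
  [0, 0, 0.008, 0, 0, 0],
  [0, 0, 0.012, 0, 0, 0],
  [0, 0, 0.016, 0, 0, 0],
  [0, 0, 0.018, 0, 0, 0],
  [0, 0, 0.018, 0, 0, 0],
])

```text
clock: 11.75
tcp_pos: [0.4795, -0.0001, 0.126]
orientation: [2.369, 2.064, 0.0]
contact_force: [-0.2, 0.5, -5.3]
grip_width: 0.0167
gripper_force: 59.5
```

Emit:
apply_moves([
  [0, 0, 0.008, 0, 0, 0],
  [0, 0, 0.014, 0, 0, 0],
  [0, 0, 0.02, 0, 0, 0],
  [0, 0, 0.024, 0, 0, 0],
  [0, 0, 0.024, 0, 0, 0],
])

```text
clock: 12.38
tcp_pos: [0.4795, -0.0001, 0.12]
orientation: [-2.369, -2.064, 0.0]
contact_force: [-0.0, 0.8, -4.6]
grip_width: 0.017
gripper_force: 59.5
```

Emit:
apply_moves([
  [0, 0, 0.003, 0, 0, 0],
  [0, 0, 0.006, 0, 0, 0],
  [0, 0, 0.008, 0, 0, 0],
  [0, 0, 0.008, 0, 0, 0],
])

```text
clock: 12.88
tcp_pos: [0.4796, -0.0001, 0.1192]
orientation: [2.368, 2.063, -0.0]
contact_force: [-5.5, -0.7, 9.4]
grip_width: 0.0166
gripper_force: 61.6
```

Contact came at exactly the flush height, so I'll release and retreat.

Emit:
apply_moves([
  [0, 0, 0, 0, 0, 0],
  [0, 0, 0, 0, 0, 0],
  [0, 0, 0, 0, 0, 0],
  [0, 0, 0, 0, 0, 0],
], claw=1)

```text
clock: 13.38
tcp_pos: [0.4796, -0.0, 0.118]
orientation: [2.369, 2.064, 0.0]
contact_force: [0.2, -0.5, 0.2]
grip_width: 0.0855
gripper_force: 0.0
```

Emit:
apply_moves([
  [0, 0, -0.1, 0, 0, 0],
  [0, 0, -0.3, 0, 0, 0],
  [0, 0, -0.5, 0, 0, 0],
  [0, 0, -0.7, 0, 0, 0],
  [0, 0, -0.8, 0, 0, 0],
])

```text
clock: 14.0
tcp_pos: [0.4805, 0.0001, 0.321]
orientation: [2.367, 2.062, 0.005]
contact_force: [0.5, -0.5, -2.0]
grip_width: 0.0854
gripper_force: 0.0
```

Run:
```python
from h import *
p,q=pose();print(p,yaw())
for n in('side','top'):
    f=r.grab_frame(n);print(n,'lid',fitc(f,(.479,-.003),.107))
    if n=='side': save(f,'s4.png',(215,120,110,110),5)
    for t,z in(('grip_mid',.165),('trigger_pad',.165)):
        for d in r.landmark_of(f,t)[:2]: print(t,np.round(d['point'],1),round(d['conf'],2),at(f,d['point'],z).round(4))
```

```text
[4.80478346e-01 1.32997578e-04 3.21016048e-01] 1.4332391100354211
side lid (array([ 0.4787, -0.0043]), np.float64(176.9))
grip_mid [288.5 152.2] 0.78 [ 0.4568 -0.2621  0.165 ]
trigger_pad [279.9 148.4] 0.44 [ 0.4934 -0.2791  0.165 ]
top lid (array([0.4895, 0.0035]), np.float64(30.5))
grip_mid [319.4 213.9] 0.68 [ 0.4518 -0.2476  0.165 ]
trigger_pad [321.6 202.1] 0.55 [ 0.4877 -0.2559  0.165 ]
```

View pics/s4.png

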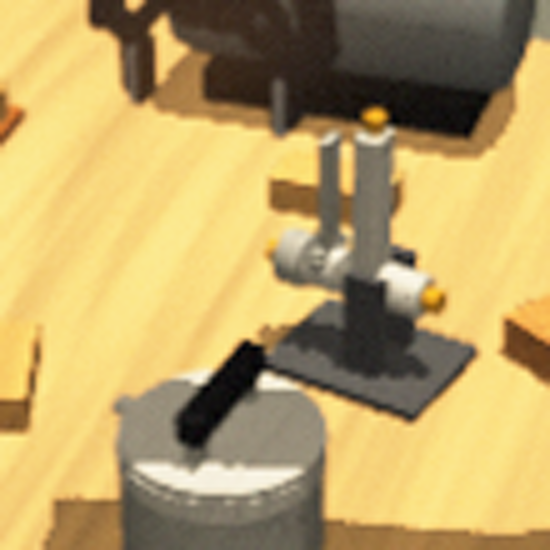

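The lid sits flush: its flange (cols 118–325) matches the pot wall all round, and the tab is at (125,403). Next I'll move above the gun for one close look.

Run:
```python
from h import *
plan(((.47,-.315,.33),1.371))
```

```text
[-1.252, 0.1378, -0.0533, -0.0015, 0.0003, 0.0397]
```

Emit:
apply_moves([
  [-0.2, 0.022, -0.05, 0, 0, 0.04],
  [-0.4, 0.045, -0.05, 0, 0, 0.04],
  [-0.6, 0.068, -0.05, 0, 0, 0.04],
  [-0.8, 0.09, -0.05, 0, 0, 0.04],
  [-0.8, 0.09, -0.05, 0, 0, 0.04],
])

```text
clock: 14.92
tcp_pos: [0.4727, -0.2057, 0.3286]
orientation: [-2.438, -1.978, 0.004]
contact_force: [0.1, 0.8, -0.1]
grip_width: 0.0852
gripper_force: 0.0
```

Emit:
apply_moves([
  [-0.2, 0.02, 0, 0, 0, 0],
  [-0.4, 0.02, 0, 0, 0, 0],
  [-0.45, 0.02, 0, 0, 0, 0],
  [-0.45, 0.02, 0, 0, 0, 0],
])

```text
clock: 15.42
tcp_pos: [0.4568, -0.3119, 0.3295]
orientation: [-2.431, -1.986, -0.0]
contact_force: [-0.2, 0.7, 0.4]
grip_width: 0.0855
gripper_force: 0.0
```

Run:
```python
from h import *
p,q=pose();print(p,yaw())
f=r.grab_frame('wrist');save(f,'w5.png',None,1.5)
for t,z in(('grip_mid',.165),('trigger_pad',.165)):
    for d in r.landmark_of(f,t)[:2]: print(t,np.round(d['point'],1),round(d['conf'],2),at(f,d['point'],z).round(4))
```

```text
[ 0.45681189 -0.31185654  0.32953034] 1.3700537006563056
grip_mid [239.9 116.4] 0.96 [ 0.4515 -0.2481  0.165 ]
trigger_pad [275.  121.1] 0.54 [ 0.4863 -0.26    0.165 ]
```

View pics/w5.png

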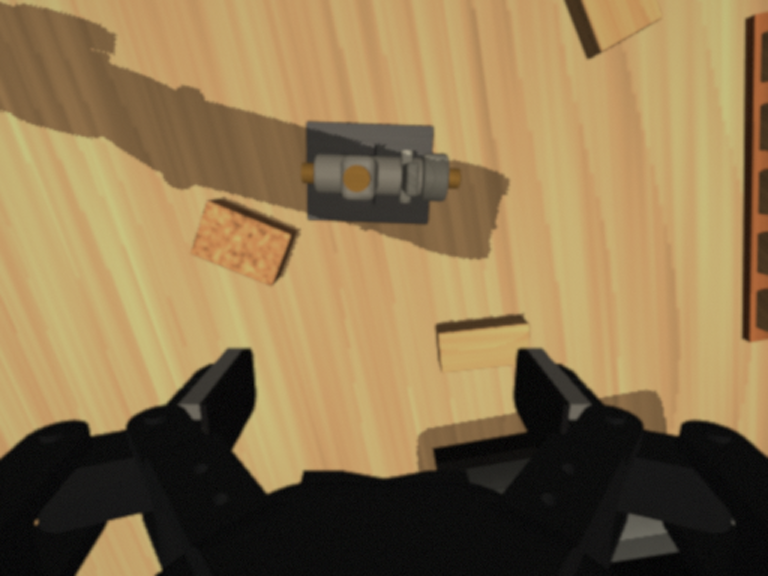

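The grip's brass top is at (357,179) and the trigger's top strip at (407,176); the gun axis is nearly horizontal in the picture, so it is aligned with the fingers' closing line.

Run:
```python
from h import *
f=r.grab_frame('wrist');A=lambda x,z:at(f,np.array(x)/1.5,z)
g=A((357,179),.207);t=A((407,176),.18);b=(A((346,180),.195)+A((374,178),.195))/2
print(g,b,t,np.linalg.norm((t-g)[:2]),np.arctan2(t[1]-g[1],t[0]-g[0]))
n1=A((308,172),.06);n2=A((455,177),.06);print('axis',np.arctan2(n2[1]-n1[1],n2[0]-n1[0]))
yw=-.23;G=np.array([g[0],g[1]])
c=G+.0045*np.array([np.cos(yw),np.sin(yw)]);print(c)
plan(((*c,.29),1.571+yw),((*c,.15),1.571+yw))
```

```text
[ 0.45252598 -0.248565    0.207     ] [ 0.45358858 -0.24908706  0.195     ] [ 0.48358461 -0.25352122  0.18      ] 0.031451595369905896 -0.15824208068973628
axis -0.23089877453687613
[ 0.45690747 -0.2495909 ]
[0.238, -0.0507, 0.1621, -0.0, -0.0004, 0.0207]
[0.0, 0.0, 0.56, 0.0, 0.0, 0.0]
```

Emit:
apply_moves([
  [0.12, -0.025, 0.08, 0, 0, 0.02],
  [0.2, -0.045, 0.16, 0, 0, 0.02],
  [0.238, -0.05, 0.16, 0, 0, 0.02],
  [0.238, -0.05, 0.16, 0, 0, 0.02],
  [0.238, -0.05, 0.16, 0, 0, 0.02],
])

```text
clock: 16.25
tcp_pos: [0.457, -0.2527, 0.2915]
orientation: [2.463, 1.948, 0.001]
contact_force: [0.3, 0.3, -0.0]
grip_width: 0.0855
gripper_force: 0.0
```

Emit:
apply_moves([
  [0, 0, 0.12, 0, 0, 0],
  [0, 0, 0.25, 0, 0, 0],
  [0, 0, 0.36, 0, 0, 0],
  [0, 0, 0.45, 0, 0, 0],
  [0, 0, 0.45, 0, 0, 0],
])

```text
clock: 16.88
tcp_pos: [0.4556, -0.2523, 0.177]
orientation: [-2.463, -1.947, 0.002]
contact_force: [0.1, -0.3, -0.1]
grip_width: 0.0856
gripper_force: 0.0
```

Emit:
apply_moves([
  [0, 0, 0.03, 0, 0, 0],
  [0, 0, 0.06, 0, 0, 0],
  [0, 0, 0.09, 0, 0, 0],
  [0, 0, 0.12, 0, 0, 0],
  [0, 0, 0.12, 0, 0, 0],
])

```text
clock: 17.5
tcp_pos: [0.4561, -0.2515, 0.1474]
orientation: [-2.462, -1.949, 0.001]
contact_force: [0.8, -0.4, 0.4]
grip_width: 0.0858
gripper_force: 0.0
```

Emit:
apply_moves([
  [0, 0, 0, 0, 0, 0],
  [0, 0, 0, 0, 0, 0],
  [0, 0, 0, 0, 0, 0],
  [0, 0, 0, 0, 0, 0],
  [0, 0, 0, 0, 0, 0],
], claw=0, newtons=25)

```text
clock: 18.12
tcp_pos: [0.4584, -0.2523, 0.1506]
orientation: [2.461, 1.946, 0.003]
contact_force: [-2.7, 1.7, 15.9]
grip_width: 0.0352
gripper_force: 28.2
```

Run:
```python
from h import *
o=r.get_obs();print(o)
f=r.grab_frame('side');save(f,'s6.png',(225,110,110,90),6)
```

```text
{'clock': 18.125, 'joints': array([ 0.6317332 ,  0.34236298, -0.29890488,  1.98141164,  0.13465083,
        0.83175982,  0.02641318]), 'qvel': array([-4.01326287e-04, -2.04097632e-04, -1.06006846e-04,  1.83435839e-04,
       -3.79414494e-04, -1.34370655e-04,  1.63500565e-05]), 'tau': array([ -0.09872525, -37.41834283,  -1.34889387, -19.4170332 ,
         0.33944978,  -0.44507059,   0.10317527]), 'tcp_pos': array([ 0.45835618, -0.25231704,  0.15064386]), 'orientation': array([2.46064849, 1.94646124, 0.00334219]), 'contact_force': array([-2.68029486,  1.73970723, 15.87719997]), 'moment': array([ 0.24055572, -0.02595505, -0.10903989]), 'gripper_force': 28.233784320764244, 'grip_width': 0.03521990426676531}
```

View pics/s6.png

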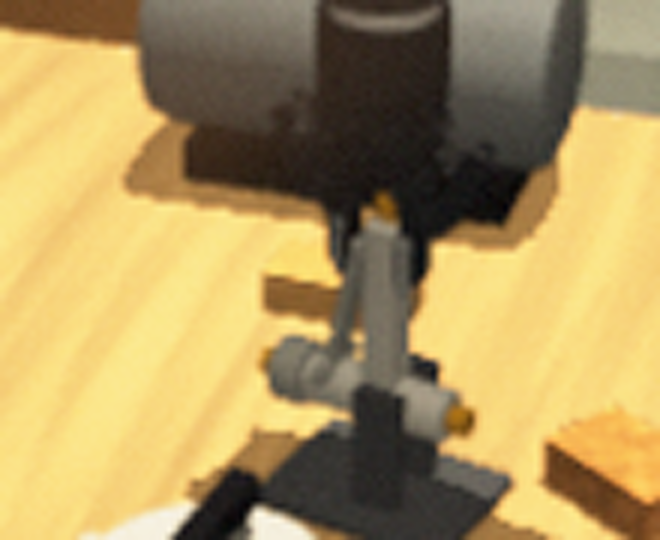

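The trigger (335–350, 250–340) is leaning back against the grip between the fingers, and the 35 mm gap matches full pull. I'll hold, then release and retreat.

Emit:
apply_moves([
  [0, 0, 0, 0, 0, 0],
  [0, 0, 0, 0, 0, 0],
  [0, 0, 0, 0, 0, 0],
  [0, 0, 0, 0, 0, 0],
  [0, 0, 0, 0, 0, 0],
], newtons=32)

```text
clock: 18.8
tcp_pos: [0.4583, -0.2522, 0.1506]
orientation: [2.461, 1.947, 0.003]
contact_force: [-4.5, 1.5, 16.1]
grip_width: 0.0346
gripper_force: 31.4
```

Emit:
apply_moves([
  [0, 0, 0, 0, 0, 0],
  [0, 0, 0, 0, 0, 0],
  [0, 0, 0, 0, 0, 0],
  [0, 0, 0, 0, 0, 0],
  [0, 0, 0, 0, 0, 0],
], claw=1)

```text
clock: 19.42
tcp_pos: [0.4562, -0.2517, 0.1479]
orientation: [-2.463, -1.949, 0.001]
contact_force: [0.7, 0.1, -0.3]
grip_width: 0.0854
gripper_force: 0.0
```

Emit:
apply_moves([
  [0, 0, -0.1, 0, 0, 0],
  [0, 0, -0.25, 0, 0, 0],
  [0, 0, -0.45, 0, 0, 0],
  [0, 0, -0.65, 0, 0, 0],
  [0, 0, -0.7, 0, 0, 0],
])

```text
clock: 20.05
tcp_pos: [0.4579, -0.2522, 0.3266]
orientation: [2.459, 1.946, 0.004]
contact_force: [0.5, 0.3, -0.6]
grip_width: 0.0853
gripper_force: 0.0
```

Emit:
apply_moves([
  [0, 0, 0, 0, 0, 0],
  [0, 0, 0, 0, 0, 0],
  [0, 0, 0, 0, 0, 0],
  [0, 0, 0, 0, 0, 0],
])

```text
clock: 20.55
tcp_pos: [0.4562, -0.2516, 0.3221]
orientation: [-2.462, -1.949, 0.001]
contact_force: [-0.1, 0.3, -0.2]
grip_width: 0.0854
gripper_force: 0.0
```

Run:
```python
from h import *
f=r.grab_frame('side');save(f,'s7.png',(215,110,110,110),5)
```

```text
(no output)
```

View pics/s7.png

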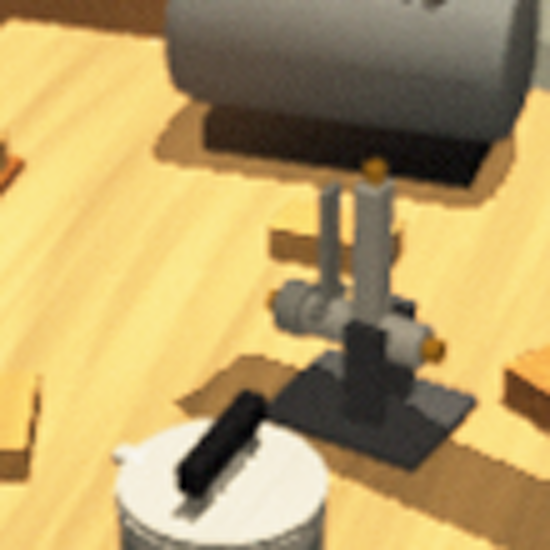

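The trigger (330,185–290) is upright again, the lid is still flush, and the arm is clear. Handing in.

```bash
python3 -c "
from bench import r
print(r.hand_in())"
```

```text
the job is handed in; nothing more can be done
None
```

The lid looks flush on the finish pot with its key in the notch, the trigger was pulled fully, held and has sprung back, and nothing else was touched; I handed the job in at about 20.6 s, and the hand-in call returned no verdict.

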